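# Open the sprung supply case in the copy room

## Task

Open the supply case with the blue lid so that the staples in it can be reached: press the white button in its lid, then let the sprung lid rise slowly against the fingers until it stands fully open by itself, never letting it fly up. Leave the case with the red lid shut.

Things in the scene. Friction and masses are not known exactly. Their poses are not given: they have to be found in the camera images.
- blue_case: Grey tray with blue lid, fixed to the worktop, 100 x 140 x 44 mm (x, y, z) without lid. Origin: centre of its underside; z up, x from the front (button side, nearer the robot) to the hinge side, y along the hinge. Hinge axis at x = +52, z = 47 mm. Shut, the lid (plate 104 x 144 x 10 mm) spans x = -52 to +52, its top at z = 56 mm. White button: see blue_button.
- blue_lid (a joint): Lid angle, rad: 0 shut, 1.65 open at its stop, just past upright. The front edge rises and swings back over the hinge; the outer face turns from up to +x of the case, so steadying fingers follow its arc up and back and end behind it. A spring pushes with about 3.5 N at the button when shut, less as it opens, and holds it at the stop; let go, it snaps up at over 8 rad/s.
- blue_button (a joint): White push button in the blue lid, 20 x 40 mm (x, y), centre at x = -28, y = 0 mm of the case, top at z = 64 mm: 8 mm above the lid, 3 mm when pressed. Value: travel in m, 0 out, 0.005 fully in; 1 to 3 N; catch free after 3.5 mm. A push of 5 N holds button and lid down together; as the fingers withdraw, the lid follows, pressed against them.
- red_lid (a joint): Angle, rad (0 shut), of the red lid of a second case of the same make and size, also with a white button, fixed to the left or right of the blue one, at least 200 mm away centre to centre. It is to stay shut. Above the rear of the worktop, beyond 0.62 m ahead of the robot's base, wall cabinets hang 0.6 m up: withdraw low, to the side or towards the robot.

How it is judged:
By the outcome, as a careful person would: the job done as asked, in the order asked, and still so for the second after the job is handed in, with the robot touching nothing.
It also fails if it takes over 38 s, if anything falls off the work surface, if the arm or the gripper's body presses on something with over 40 N, if the wrist force passes 120 N, or if a joint passes its speed limit or range.

## Robot

A 6-joint arm with a two-finger parallel gripper is mounted at the origin on a cart in front of the work surface, level with it; the furniture and walls round the work are solid. World frame = base frame: x ahead of the robot, y to its left, z up, the work surface at z = 0. Lengths are in m, angles in degrees, forces in N, time in s.
With the tool pointing down it reaches from about 0.375 to 0.9 m from the base axis. Payload 3.1 kg.
Tool frame: the origin (TCP) lies at the very end of the fingers, on their centre line; the grasp point (between the pads) lies bot.grip_point_offset behind it (bot.grip_point_offset is the distance from the TCP to the grasp point, in m); z points along the fingers, y is the line along which they close (so a half turn about z gives the same grasp; the last joint's range is limited). The gripper opens to 87 mm and grips with 3 to 60 N. Pads are 19 mm wide; open, the fingers measure 117 mm over their backs; the gripper's body (75 mm by 190 mm) begins 51 mm behind the grasp point.
Start: joints at [54.689, 30.224, 82.088, -0, 67.689, -10.227], TCP at [0.265, 0.566, 0.223] pointing down, gripper open.
Joint ranges: [-176.69, 176.69], [-43.24, 126.21], [12.49, 139.97], [-82, 262], [0, 151.66], [-163.58, 163.58]. Speed limits (degrees/s): [159.86, 159.86, 180, 180, 180, 180].

## Interface

Orientations are given as a 3x3 rotation matrix whose columns are the frame's x, y, z axes.
In Python, from rig import bot, viewer, ticket gives the robot as it stands.
- The arm moves only by the tool servo_tool, never from a script. Its argument "targets" is a list of rows, each an object with "offset": the shift along the tool's x, y, z in m, a list of three; "dr": the turn, a rotation vector about the tool's x, y, z in degrees, a list of three. In form: [{"offset": [x, y, z], "dr": [ax, ay, az]}, ...]. A call has 1 to 20 rows; each row is the pose to reach, as a shift and turn from the pose commanded when the call began, along the tool's axes at that moment; what a row does not reach only later rows make up. A row lasts 1/12 s, in which the tool goes at most 41.7 mm and 7.16 degrees, less where a joint would pass 70% of its speed; a pose out of reach is approached as far as the arm can. A call with a gripper value outside its range is refused whole. "gripper" is the gripper command: -1 is fully open, 1 is shut, values between are in proportion, set as the call begins (left out, the last holds). The fingers move at their own pace and stop on an object; the grip force is fixed at half the most. Time passes only in rows, so rows that repeat a pose let the fingers close. It gives the time, the measured TCP pose, the force, the opening and the grip force at its end, in the units of the state.
- bot.read_state(): the state, without advancing time (a new reading comes with each control period).
- viewer.capture(name): name is "scene" or "top" or "wrist"; returns a dict with "color" (400x640x3 uint8, red, green, blue), "camera_matrix" (3x3 intrinsics, pixels), "R" (3x3) and "t" (3): a world point X has camera coordinates R X + t. Camera axes: x right, y down, z forward; pixel columns grow to the right and rows downward; lengths in m; the calibration is good to about 2 mm. The wrist camera is an equidistant fisheye: a pixel r from the principal point sees the ray r / f radians off the axis. A picture is of the moment at which its call begins. There is no depth.
- ticket.hand_in(): hands the job in; it is judged then, once.
The state is a dict: "time_s": time; "joint_positions": joint angles; "qvel": joint speeds; "tau": joint torques, N m; "position": TCP position; "tcp_rot": TCP orientation; "force": force on the tool from outside, world axes, zero at the start; "moment": the same for the moment, N m; "opening": opening from 0.0 (shut) to 1.0 (fully open); "grasp_force": force on a finger pad.
Only numpy, scipy, OpenCV 4.12 (cv2) and the standard library are available. Lean on these libraries where they do the work, as an engineer would, in place of code of your own. Each camera call takes 0.05 s, during which the arm holds its last target. There are 200 camera calls.

## Working session

There is one attempt and no reset: what is moved stays moved. The work goes in short steps, Python scripts to look and compute and a tool call to move; the robot and the scene stay as the last step left them, time stands still between calls to the robot, and variables do not carry over. Pictures are saved under pics/ and viewed, at most 10 in all, crops included, and the job is handed in when it is done.

Besides the shell and the picture viewer there is one more tool, called after "Emit:" by a JSON object that holds its "op" and its "data", one argument or row to a line. servo_tool: Moves the arm, as the interface text tells. Its arguments: {"type":"object","properties":{"targets":{"type":"array"},"gripper":{"type":"number"}},"required":["targets"]}

```bash
mkdir -p pics; ls
python3 - <<'E'
from rig import bot,viewer
import cv2,numpy as np
a=viewer.capture("scene");b=viewer.capture("top")
for n,c in(("scene",a),("top",b)):
    np.savez(f"{n}.npz",**c); print(n,np.round(c["camera_matrix"],1).tolist(),np.round(c["R"],3).tolist(),np.round(c["t"],3).tolist())
cv2.imwrite("pics/a.png",cv2.resize(np.vstack([a["color"],b["color"]])[...,::-1],(480,600)))
s=bot.read_state();print(s,bot.grip_point_offset)
E
```

```text
pics
scene [[436.5, 0.0, 321.5], [0.0, 436.5, 201.2], [0.0, 0.0, 1.0]] [[0.842, -0.54, 0.009], [-0.321, -0.514, -0.795], [0.434, 0.666, -0.606]] [-0.39, 0.277, 0.728]
top [[491.7, 0.0, 321.7], [0.0, 491.7, 203.8], [0.0, 0.0, 1.0]] [[-0.008, -1.0, -0.003], [-0.996, 0.008, -0.094], [0.094, 0.002, -0.996]] [0.099, 0.506, 0.894]
{'time_s': 0.1, 'joint_positions': array([ 5.46887600e+01,  3.02756769e+01,  8.21492459e+01,  2.23338000e-03,
        6.76892540e+01, -1.02299733e+01]), 'qvel': array([-0.08150208, -0.06624933, -0.06959618,  0.04350268,  0.00132015,
       -0.13768129]), 'tau': array([-6.94222072e-04, -4.40988743e+01, -1.77148211e+01,  6.34201895e-02,
        5.34134475e-02, -4.68711244e-05]), 'position': array([0.26454161, 0.56552483, 0.22164652]), 'tcp_rot': array([[-9.05700928e-01,  4.23915598e-01, -1.18127847e-03],
       [ 4.23917065e-01,  9.05699589e-01, -1.60529696e-03],
       [ 3.89373005e-04, -1.95468305e-03, -9.99998014e-01]]), 'force': array([-0.24324736,  0.09583661, -0.05280734]), 'moment': array([-0.02545948, -0.03829646, -0.00440866]), 'grasp_force': 0.0, 'opening': 1.0016488978935338} 0.0187
```

View pics/a.png

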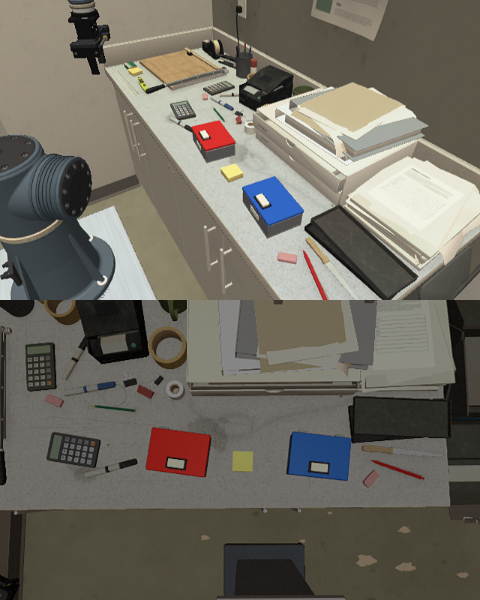

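The stacked picture shows the red case on the left (top view about (178,452)) and the blue case on the right (about (319,456)). The blue button is on the robot side, a paper-tray unit stands behind the case, and a black box is at its right rear. Next I'll triangulate the corners and the button.

```bash
cat > h.py <<'E'
import numpy as np,cv2
def mask(c):
    h=cv2.cvtColor(c,cv2.COLOR_RGB2HSV); return cv2.inRange(h,(100,140,40),(125,255,255))
def big(m):
    cs,_=cv2.findContours(m,cv2.RETR_EXTERNAL,cv2.CHAIN_APPROX_NONE); return max(cs,key=cv2.contourArea)
def P(d): return d["camera_matrix"]@np.c_[d["R"],d["t"]]
def onplane(d,uv,z):
    H=P(d); H=np.c_[H[:,:2],H[:,2]*z+H[:,3]]
    return cv2.perspectiveTransform(np.float64(uv).reshape(-1,1,2),np.linalg.inv(H)).reshape(-1,2)
E
python3 - <<'E'
from h import *
B={}
for n in("scene","top"):
    d=np.load(n+".npz"); c=d["color"]; k=big(mask(c)); hull=cv2.convexHull(k)
    q=cv2.approxPolyDP(hull,6,True).reshape(-1,2); print(n,q.tolist())
    f=np.zeros(c.shape[:2],np.uint8); cv2.drawContours(f,[hull],-1,255,-1)
    h=cv2.cvtColor(c,cv2.COLOR_RGB2HSV)
    w=cv2.inRange(h,(0,0,110 if n=="top" else 150),(180,90,255))&f
    r=cv2.minAreaRect(big(w)); print("button",r); B[n]=r[0]
    print("lid plane .056",onplane(d,q,.056).round(4).tolist(),"button .064",onplane(d,[r[0]],.064).round(4))
a,b=np.load("scene.npz"),np.load("top.npz")
X=cv2.triangulatePoints(P(a),P(b),np.float64(B["scene"]).reshape(2,1),np.float64(B["top"]).reshape(2,1));print((X[:3]/X[3]).ravel())
cv2.imwrite("pics/b.png",cv2.resize(np.hstack([a["color"][220:330,300:420],b["color"][150:260,370:490]])[...,::-1],None,fx=3.3,fy=3.3))
E
```

```text
scene [[366, 235], [404, 282], [357, 300], [323, 250]]
button ((349.9200134277344, 266.0600280761719), (19.200000762939453, 9.399999618530273), 53.13010025024414)
lid plane .056 [[0.554, -0.0311], [0.5342, -0.1731], [0.435, -0.1608], [0.4532, -0.0212]] button .064 [[ 0.4681 -0.0924]]
top [[390, 176], [468, 185], [463, 239], [384, 231]]
button ((425.481689453125, 222.6646270751953), (22.086307525634766, 10.711859703063965), 6.34019136428833)
lid plane .056 [[0.5537, -0.0295], [0.5361, -0.17], [0.4389, -0.1575], [0.4543, -0.0167]] button .064 [[ 0.4682 -0.0897]]
[ 0.46883828 -0.09041614  0.06175125]
```

View pics/b.png

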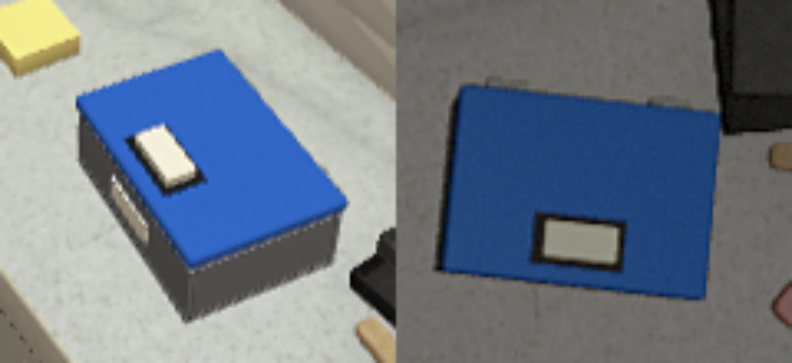

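The blue case is centred near (0.495, -0.095) with a yaw of about -7°. The button is at (0.468, -0.091), at a height of about 0.062. Next I'll compute the approach shift and check the clearance of the unit behind.

Run:
```python
from h import *
from rig import bot
from scipy.spatial.transform import Rotation as R
s=bot.read_state(); T=s["tcp_rot"]
y=np.radians(-7.1); xc=np.array([np.cos(y),np.sin(y),0]); yc=np.array([-np.sin(y),np.cos(y),0])
G=np.c_[-xc,yc,[0,0,-1]]
tgt=np.array([.495,-.095,0])-.023*xc; tgt[2]=.14
print((T.T@(tgt-s["position"])).round(4), R.from_matrix(T.T@G).as_rotvec(degrees=True).round(2))
a,b=np.load("scene.npz"),np.load("top.npz")
for z in(0,.1,.2): print(z,onplane(b,[(253,118),(440,122),(253,100),(470,145)],z).round(3).tolist())
print(onplane(a,[(353,200),(460,263)],0).round(3).tolist())
```

```text
[-0.4669 -0.5075  0.0825] [ -0.11  -0.04 -17.98]
0 [[0.678, 0.227], [0.667, -0.137], [0.714, 0.227], [0.621, -0.193]]
0.1 [[0.651, 0.213], [0.641, -0.112], [0.683, 0.213], [0.6, -0.163]]
0.2 [[0.624, 0.198], [0.615, -0.088], [0.652, 0.199], [0.579, -0.132]]
[[0.648, 0.14], [0.711, -0.161]]
```

Emit:
{"op": "servo_tool", "data": {
  "targets": [
    {"offset": [-0.02, -0.022, 0], "dr": [0, 0, -1]},
    {"offset": [-0.045, -0.049, 0], "dr": [0, 0, -2]},
    {"offset": [-0.07, -0.076, 0], "dr": [0, 0, -3]},
    {"offset": [-0.095, -0.103, 0], "dr": [0, 0, -4]},
    {"offset": [-0.12, -0.13, 0], "dr": [0, 0, -5]},
    {"offset": [-0.145, -0.157, 0], "dr": [0, 0, -6]},
    {"offset": [-0.17, -0.185, 0], "dr": [0, 0, -7]},
    {"offset": [-0.195, -0.212, 0], "dr": [0, 0, -8]},
    {"offset": [-0.22, -0.239, 0], "dr": [0, 0, -9]},
    {"offset": [-0.245, -0.266, 0], "dr": [0, 0, -10]},
    {"offset": [-0.27, -0.293, 0], "dr": [0, 0, -11]},
    {"offset": [-0.295, -0.321, 0], "dr": [0, 0, -12]},
    {"offset": [-0.32, -0.348, 0], "dr": [0, 0, -13]},
    {"offset": [-0.345, -0.375, 0], "dr": [0, 0, -14]},
    {"offset": [-0.37, -0.402, 0.01], "dr": [0, 0, -15]},
    {"offset": [-0.395, -0.429, 0.025], "dr": [0, 0, -16]},
    {"offset": [-0.42, -0.456, 0.04], "dr": [0, 0, -17]},
    {"offset": [-0.44, -0.48, 0.055], "dr": [0, 0, -18]},
    {"offset": [-0.455, -0.495, 0.07], "dr": [0, 0, -18]},
    {"offset": [-0.467, -0.508, 0.0825], "dr": [0, 0, -18]}
  ],
  "gripper": 1
}}

```text
time_s: 1.77
position: [0.4729, -0.0943, 0.1389]
tcp_rot: [[-0.992, 0.126, -0.0], [0.126, 0.992, -0.0], [0.0, -0.0, -1.0]]
force: [-0.8, -0.0, 0.3]
opening: 0.005
grasp_force: 0.0
```

Emit:
{"op": "servo_tool", "data": {
  "targets": [
    {"offset": [0, 0, 0], "dr": [0, 0, 0]},
    {"offset": [0, 0, 0], "dr": [0, 0, 0]},
    {"offset": [0, 0, 0], "dr": [0, 0, 0]},
    {"offset": [0, 0, 0], "dr": [0, 0, 0]}
  ]
}}

```text
time_s: 2.1
position: [0.4721, -0.0909, 0.1406]
tcp_rot: [[-0.993, 0.122, 0.0], [0.122, 0.993, 0.0], [-0.0, 0.0, -1.0]]
force: [0.1, 0.1, 0.4]
opening: 0.004
grasp_force: 0.0
```

Run:
```python
from h import *
from rig import bot,viewer
s=bot.read_state(); print(s["time_s"],s["position"],s["tcp_rot"].round(4).tolist(),s["force"],s["opening"])
d=viewer.capture("wrist"); np.savez("wrist.npz",**d); e=viewer.capture("scene")
print(d["camera_matrix"],d["R"].round(3).tolist(),d["t"])
C=-d["R"].T@d["t"]; print("cam",C)
cv2.imwrite("pics/c.png",np.vstack([cv2.resize(d["color"],(480,300)),cv2.resize(e["color"],(480,300))])[...,::-1])
```

```text
2.1 [ 0.47212669 -0.09090473  0.14058873] [[-0.9925, 0.1222, 0.0], [0.1222, 0.9925, 0.0002], [-0.0, 0.0002, -1.0]] [0.10530689 0.14932326 0.43361258] 0.003537215753464853
[[309.70691629   0.         317.19873891]
 [  0.         309.70691629 204.9654421 ]
 [  0.           0.           1.        ]] [[0.121, 0.993, 0.0], [0.949, -0.116, 0.292], [0.29, -0.035, -0.956]] [ 0.03231186 -0.47119181  0.17316055]
cam [ 0.39309137 -0.08061067  0.30336685]
```

View pics/c.png

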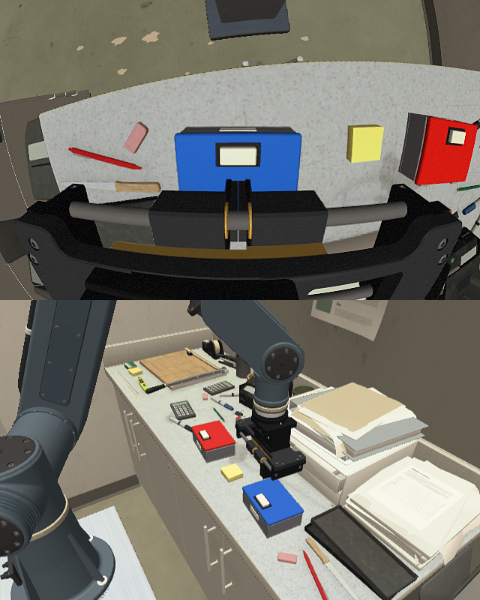

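The wrist picture shows the button just ahead of the closed fingers at about (238,155), with the gripper's long side along the hinge. Next I'll locate the button from the wrist view.

Run:
```python
from h import *
d=np.load("wrist.npz");c=d["color"];K=d["camera_matrix"]
h=cv2.cvtColor(c,cv2.COLOR_RGB2HSV)
w=cv2.inRange(h,(0,0,150),(180,90,255)); m=np.zeros_like(w); m[190:222,285:348]=255
b=big(w&m); r=cv2.minAreaRect(b); print(r)
lid=big(mask(c)); q=cv2.approxPolyDP(cv2.convexHull(lid),8,True).reshape(-1,2)
def cast(uv,z):
    p=(np.float64(uv)-K[:2,2])/K[0,0]; t=np.linalg.norm(p); v=np.r_[p/t*np.sin(t),np.cos(t)]
    v=d["R"].T@v; C=-d["R"].T@d["t"]; return (C+v*(z-C[2])/v[2]).round(4)
print("button",cast(r[0],.064), [cast(x,.064)[:2] for x in cv2.boxPoints(r)])
for x in q: print(x,cast(x,.056))
```

```text
((317.0, 208.0), (22.0, 48.0), 90.0)
button [ 0.4683 -0.0899  0.064 ] [array([ 0.4568, -0.1079]), array([ 0.4614, -0.0696]), array([ 0.4801, -0.0714]), array([ 0.4753, -0.1106])]
[401 180] [ 0.455  -0.0174  0.056 ]
[395 254] [ 0.5228 -0.0254  0.056 ]
[318 280] [ 0.5401 -0.0977  0.056 ]
[239 254] [ 0.5057 -0.1657  0.056 ]
[236 178] [ 0.4366 -0.1541  0.056 ]
```

Emit:
{"op": "servo_tool", "data": {
  "targets": [
    {"offset": [0, 0, 0.015], "dr": [0, 0, 0]},
    {"offset": [0, 0, 0.035], "dr": [0, 0, 0]},
    {"offset": [0, 0, 0.055], "dr": [0, 0, 0]},
    {"offset": [0, 0, 0.065], "dr": [0, 0, 0]},
    {"offset": [0, 0, 0.072], "dr": [0, 0, 0]},
    {"offset": [0, 0, 0.076], "dr": [0, 0, 0]},
    {"offset": [0, 0, 0.078], "dr": [0, 0, 0]},
    {"offset": [0, 0, 0.08], "dr": [0, 0, 0]},
    {"offset": [0, 0, 0.08], "dr": [0, 0, 0]},
    {"offset": [0, 0, 0.08], "dr": [0, 0, 0]}
  ]
}}

```text
time_s: 3.03
position: [0.4726, -0.0917, 0.0607]
tcp_rot: [[-0.992, 0.123, 0.001], [0.123, 0.992, 0.0], [-0.0, 0.0, -1.0]]
force: [-0.8, 2.9, 2.9]
opening: 0.004
grasp_force: 1.6
```

Emit:
{"op": "servo_tool", "data": {
  "targets": [
    {"offset": [0, 0, 0.001], "dr": [0, 0, 0]},
    {"offset": [0, 0, 0.002], "dr": [0, 0, 0]},
    {"offset": [0, 0, 0.002], "dr": [0, 0, 0]},
    {"offset": [0, 0, 0.002], "dr": [0, 0, 0]}
  ]
}}

```text
time_s: 3.37
position: [0.4724, -0.0918, 0.0586]
tcp_rot: [[-0.992, 0.124, 0.0], [0.124, 0.992, 0.0], [-0.0, 0.0, -1.0]]
force: [-1.8, 3.4, 7.2]
opening: 0.007
grasp_force: 3.9
```

Run:
```python
import numpy as np
th=np.r_[.01,.02,.04,np.arange(.07,1.8,.035)]
r=np.interp(th,[0,1],[85.5,80]);h=np.interp(th,[0,.2,1.2],[11.6,12.5,17])
X=76+9.5-r*np.cos(th)+h*np.sin(th);Z=r*np.sin(th)+h*np.cos(th)-11.6
i0=0;bx=bz=0
for i,(t,x,z) in enumerate(zip(th,X,Z)):
    print(i,round(t,3),"[%.4f,0,%.4f]"%(-(x-bx)/1e3,-(z-bz)/1e3))
    if i%18==17: bx,bz=x,z;print("--")
```

```text
0 0.01 [-0.0002,0,-0.0009]
1 0.02 [-0.0004,0,-0.0018]
2 0.04 [-0.0008,0,-0.0036]
3 0.07 [-0.0014,0,-0.0062]
4 0.105 [-0.0023,0,-0.0093]
5 0.14 [-0.0033,0,-0.0123]
6 0.175 [-0.0044,0,-0.0153]
7 0.21 [-0.0056,0,-0.0183]
8 0.245 [-0.0069,0,-0.0211]
9 0.28 [-0.0084,0,-0.0240]
10 0.315 [-0.0099,0,-0.0267]
11 0.35 [-0.0115,0,-0.0294]
12 0.385 [-0.0132,0,-0.0321]
13 0.42 [-0.0150,0,-0.0346]
14 0.455 [-0.0169,0,-0.0371]
15 0.49 [-0.0189,0,-0.0396]
16 0.525 [-0.0210,0,-0.0419]
17 0.56 [-0.0232,0,-0.0441]
--
18 0.595 [-0.0022,0,-0.0022]
19 0.63 [-0.0045,0,-0.0043]
20 0.665 [-0.0069,0,-0.0062]
21 0.7 [-0.0094,0,-0.0081]
22 0.735 [-0.0119,0,-0.0099]
23 0.77 [-0.0145,0,-0.0116]
24 0.805 [-0.0171,0,-0.0132]
25 0.84 [-0.0198,0,-0.0147]
26 0.875 [-0.0225,0,-0.0161]
27 0.91 [-0.0253,0,-0.0174]
28 0.945 [-0.0281,0,-0.0186]
29 0.98 [-0.0310,0,-0.0197]
30 1.015 [-0.0339,0,-0.0207]
31 1.05 [-0.0367,0,-0.0218]
32 1.085 [-0.0396,0,-0.0227]
33 1.12 [-0.0425,0,-0.0235]
34 1.155 [-0.0454,0,-0.0242]
35 1.19 [-0.0483,0,-0.0248]
--
36 1.225 [-0.0029,0,-0.0005]
37 1.26 [-0.0057,0,-0.0008]
38 1.295 [-0.0086,0,-0.0010]
39 1.33 [-0.0114,0,-0.0012]
40 1.365 [-0.0143,0,-0.0012]
41 1.4 [-0.0171,0,-0.0012]
42 1.435 [-0.0200,0,-0.0010]
43 1.47 [-0.0229,0,-0.0007]
44 1.505 [-0.0257,0,-0.0004]
45 1.54 [-0.0285,0,0.0001]
46 1.575 [-0.0313,0,0.0006]
47 1.61 [-0.0341,0,0.0013]
48 1.645 [-0.0369,0,0.0021]
49 1.68 [-0.0396,0,0.0029]
50 1.715 [-0.0423,0,0.0038]
51 1.75 [-0.0450,0,0.0049]
52 1.785 [-0.0476,0,0.0060]
```

Emit:
{"op": "servo_tool", "data": {
  "targets": [
    {"offset": [0, 0, -0.001], "dr": [0, 0, 0]},
    {"offset": [-0.0004, 0, -0.002], "dr": [0, 0, 0]},
    {"offset": [-0.001, 0, -0.0036], "dr": [0, 0, 0]},
    {"offset": [-0.0014, 0, -0.006], "dr": [0, 0, 0]},
    {"offset": [-0.0023, 0, -0.009], "dr": [0, 0, 0]},
    {"offset": [-0.0033, 0, -0.012], "dr": [0, 0, 0]},
    {"offset": [-0.0044, 0, -0.015], "dr": [0, 0, 0]},
    {"offset": [-0.0056, 0, -0.018], "dr": [0, 0, 0]},
    {"offset": [-0.007, 0, -0.021], "dr": [0, 0, 0]},
    {"offset": [-0.0084, 0, -0.024], "dr": [0, 0, 0]},
    {"offset": [-0.0098, 0, -0.0266], "dr": [0, 0, 0]},
    {"offset": [-0.0107, 0, -0.0282], "dr": [0, 0, 0]},
    {"offset": [-0.0115, 0, -0.0294], "dr": [0, 0, 0]}
  ]
}}

```text
time_s: 4.45
position: [0.4846, -0.0938, 0.0878]
tcp_rot: [[-0.992, 0.123, 0.001], [0.123, 0.992, -0.001], [-0.001, -0.001, -1.0]]
force: [-1.6, -0.3, 3.2]
opening: 0.003
grasp_force: 1.3
```

Run:
```python
from h import *
from rig import bot,viewer
s=bot.read_state(); print(s["time_s"],s["position"],s["force"])
d=viewer.capture("wrist"); e=viewer.capture("scene")
cv2.imwrite("pics/d.png",np.hstack([cv2.resize(d["color"][120:320,170:470],(390,260)),cv2.resize(e["color"][200:340,290:500],(390,260))])[...,::-1])
```

```text
4.45 [ 0.48462081 -0.09376941  0.08783677] [-1.60780098 -0.32880915  3.20800267]
```

View pics/d.png

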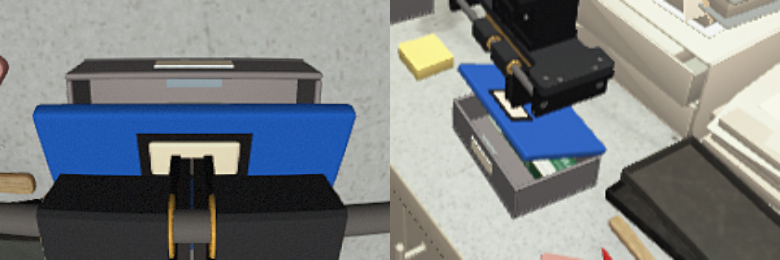

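The lid is rising against the fingertips, which sit on the button, and the case's inside is showing. I'll continue the arc.

Emit:
{"op": "servo_tool", "data": {
  "targets": [
    {"offset": [-0.0008, 0, -0.0013], "dr": [0, 0, 0]},
    {"offset": [-0.002, 0, -0.003], "dr": [0, 0, 0]},
    {"offset": [-0.0035, 0, -0.0052], "dr": [0, 0, 0]},
    {"offset": [-0.0054, 0, -0.0077], "dr": [0, 0, 0]},
    {"offset": [-0.0074, 0, -0.0102], "dr": [0, 0, 0]},
    {"offset": [-0.0095, 0, -0.0125], "dr": [0, 0, 0]},
    {"offset": [-0.0117, 0, -0.0147], "dr": [0, 0, 0]},
    {"offset": [-0.0139, 0, -0.0169], "dr": [0, 0, 0]},
    {"offset": [-0.0162, 0, -0.019], "dr": [0, 0, 0]},
    {"offset": [-0.0186, 0, -0.0209], "dr": [0, 0, 0]},
    {"offset": [-0.0211, 0, -0.0228], "dr": [0, 0, 0]},
    {"offset": [-0.0236, 0, -0.0246], "dr": [0, 0, 0]},
    {"offset": [-0.0262, 0, -0.0263], "dr": [0, 0, 0]},
    {"offset": [-0.0288, 0, -0.0279], "dr": [0, 0, 0]},
    {"offset": [-0.0315, 0, -0.0294], "dr": [0, 0, 0]},
    {"offset": [-0.0342, 0, -0.0308], "dr": [0, 0, 0]},
    {"offset": [-0.037, 0, -0.0321], "dr": [0, 0, 0]},
    {"offset": [-0.0398, 0, -0.0333], "dr": [0, 0, 0]},
    {"offset": [-0.0415, 0, -0.034], "dr": [0, 0, 0]},
    {"offset": [-0.0427, 0, -0.0344], "dr": [0, 0, 0]}
  ]
}}

```text
time_s: 6.22
position: [0.5267, -0.0988, 0.122]
tcp_rot: [[-0.992, 0.123, 0.0], [0.123, 0.992, -0.0], [-0.0, -0.0, -1.0]]
force: [1.0, -0.1, 1.4]
opening: 0.01
grasp_force: 0.8
```

Run:
```python
from h import *
from rig import bot,viewer
s=bot.read_state(); print(s["time_s"],s["position"],s["force"])
d=viewer.capture("wrist"); e=viewer.capture("scene")
cv2.imwrite("pics/e.png",np.hstack([cv2.resize(d["color"][120:320,170:470],(390,260)),cv2.resize(e["color"][200:340,290:500],(390,260))])[...,::-1])
```

```text
6.2167 [ 0.52674248 -0.09878519  0.12195871] [ 1.03744622 -0.13865732  1.38599549]
```

View pics/e.png

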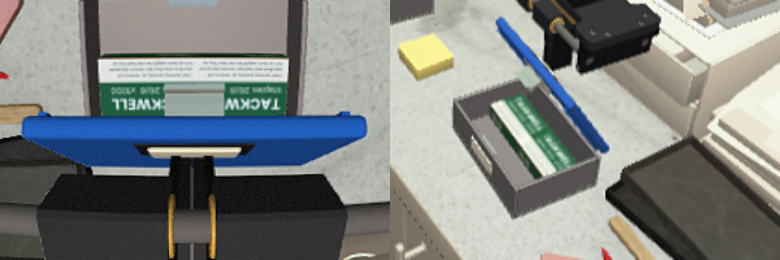

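The lid is at about 1 rad, with the staples box visible and the lid still against the fingers. I'll continue the arc.

Emit:
{"op": "servo_tool", "data": {
  "targets": [
    {"offset": [-0.001, 0, -0.0004], "dr": [0, 0, 0]},
    {"offset": [-0.0029, 0, -0.001], "dr": [0, 0, 0]},
    {"offset": [-0.0057, 0, -0.0021], "dr": [0, 0, 0]},
    {"offset": [-0.0086, 0, -0.003], "dr": [0, 0, 0]},
    {"offset": [-0.0115, 0, -0.0038], "dr": [0, 0, 0]},
    {"offset": [-0.0144, 0, -0.0045], "dr": [0, 0, 0]},
    {"offset": [-0.0173, 0, -0.0051], "dr": [0, 0, 0]},
    {"offset": [-0.0202, 0, -0.0056], "dr": [0, 0, 0]},
    {"offset": [-0.023, 0, -0.0059], "dr": [0, 0, 0]},
    {"offset": [-0.0259, 0, -0.0061], "dr": [0, 0, 0]},
    {"offset": [-0.0287, 0, -0.0063], "dr": [0, 0, 0]},
    {"offset": [-0.0316, 0, -0.0063], "dr": [0, 0, 0]},
    {"offset": [-0.0344, 0, -0.0063], "dr": [0, 0, 0]},
    {"offset": [-0.037, 0, -0.0061], "dr": [0, 0, 0]},
    {"offset": [-0.0395, 0, -0.006], "dr": [0, 0, 0]},
    {"offset": [-0.0415, 0, -0.006], "dr": [0, 0, 0]},
    {"offset": [-0.043, 0, -0.006], "dr": [0, 0, 0]}
  ]
}}

```text
time_s: 7.73
position: [0.5691, -0.104, 0.1277]
tcp_rot: [[-0.992, 0.123, -0.0], [0.123, 0.992, 0.0], [0.0, 0.0, -1.0]]
force: [0.9, -0.2, 0.2]
opening: 0.004
grasp_force: 0.4
```

Run:
```python
from h import *
from rig import bot,viewer
s=bot.read_state(); print(s["time_s"],s["position"],s["force"])
d=viewer.capture("wrist"); e=viewer.capture("scene")
cv2.imwrite("pics/f.png",np.hstack([cv2.resize(d["color"][120:320,170:470],(390,260)),cv2.resize(e["color"][160:340,290:560],(390,260))])[...,::-1])
```

```text
7.7333 [ 0.56905719 -0.10397699  0.12765033] [ 0.91544904 -0.15163433  0.15704751]
```

View pics/f.png

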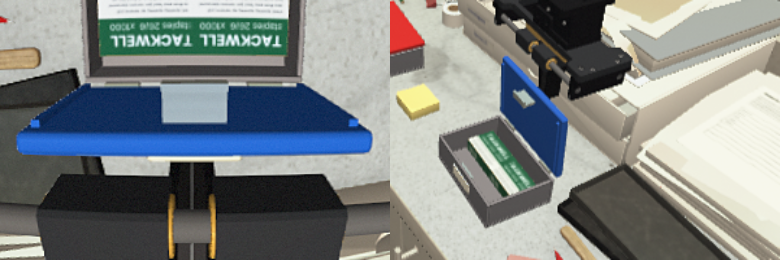

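The lid is nearly upright, and there is still room to the paper tray. I'll ease back the last part slowly.

Emit:
{"op": "servo_tool", "data": {
  "targets": [
    {"offset": [-0.001, 0, 0], "dr": [0, 0, 0]},
    {"offset": [-0.0025, 0, 0], "dr": [0, 0, 0]},
    {"offset": [-0.004, 0, 0], "dr": [0, 0, 0]},
    {"offset": [-0.0055, 0, 0], "dr": [0, 0, 0]},
    {"offset": [-0.007, 0, 0], "dr": [0, 0, 0]},
    {"offset": [-0.0085, 0, 0], "dr": [0, 0, 0]},
    {"offset": [-0.01, 0, 0], "dr": [0, 0, 0]},
    {"offset": [-0.0115, 0, 0], "dr": [0, 0, 0]},
    {"offset": [-0.013, 0, 0], "dr": [0, 0, 0]},
    {"offset": [-0.0145, 0, 0], "dr": [0, 0, 0]},
    {"offset": [-0.016, 0, 0], "dr": [0, 0, 0]},
    {"offset": [-0.0175, 0, 0], "dr": [0, 0, 0]},
    {"offset": [-0.019, 0, 0], "dr": [0, 0, 0]},
    {"offset": [-0.0205, 0, 0], "dr": [0, 0, 0]},
    {"offset": [-0.022, 0, 0], "dr": [0, 0, 0]},
    {"offset": [-0.022, 0, 0], "dr": [0, 0, 0]}
  ]
}}

```text
time_s: 9.17
position: [0.5912, -0.1069, 0.1279]
tcp_rot: [[-0.992, 0.123, 0.0], [0.123, 0.992, -0.0], [-0.0, -0.0, -1.0]]
force: [-0.4, -0.2, 0.6]
opening: 0.007
grasp_force: 0.0
```

Run:
```python
from h import *
from rig import bot,viewer
s=bot.read_state(); print(s["time_s"],s["position"],s["force"])
d=viewer.capture("wrist"); e=viewer.capture("scene")
cv2.imwrite("pics/g.png",np.hstack([cv2.resize(d["color"][120:320,170:470],(390,260)),cv2.resize(e["color"][160:340,290:560],(390,260))])[...,::-1])
```

```text
9.1667 [ 0.5912116  -0.10685207  0.12789302] [-0.35000507 -0.20878871  0.61386249]
```

View pics/g.png

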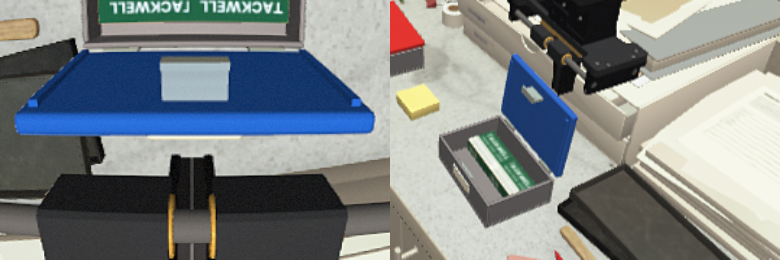

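The fingers have come clear of the lid and button, the measured force is zero, and the lid stands at its stop. I'll rise 65 mm and then withdraw towards the robot over the lid.

Emit:
{"op": "servo_tool", "data": {
  "targets": [
    {"offset": [-0.002, 0, -0.005], "dr": [0, 0, 0]},
    {"offset": [-0.002, 0, -0.015], "dr": [0, 0, 0]},
    {"offset": [-0.002, 0, -0.027], "dr": [0, 0, 0]},
    {"offset": [-0.002, 0, -0.04], "dr": [0, 0, 0]},
    {"offset": [-0.002, 0, -0.053], "dr": [0, 0, 0]},
    {"offset": [-0.002, 0, -0.062], "dr": [0, 0, 0]},
    {"offset": [-0.002, 0, -0.065], "dr": [0, 0, 0]},
    {"offset": [-0.002, 0, -0.065], "dr": [0, 0, 0]},
    {"offset": [-0.002, 0, -0.065], "dr": [0, 0, 0]}
  ]
}}

```text
time_s: 10.02
position: [0.5926, -0.1069, 0.1929]
tcp_rot: [[-0.992, 0.123, -0.0], [0.123, 0.992, 0.0], [0.0, 0.0, -1.0]]
force: [0.2, 0.7, 0.3]
opening: 0.005
grasp_force: 0.0
```

Emit:
{"op": "servo_tool", "data": {
  "targets": [
    {"offset": [0.005, 0, 0], "dr": [0, 0, 0]},
    {"offset": [0.015, 0, 0], "dr": [0, 0, 0]},
    {"offset": [0.03, 0, 0], "dr": [0, 0, 0]},
    {"offset": [0.045, 0, 0], "dr": [0, 0, 0]},
    {"offset": [0.06, 0, 0], "dr": [0, 0, 0]},
    {"offset": [0.075, 0, -0.005], "dr": [0, 0, 0]},
    {"offset": [0.09, 0, -0.01], "dr": [0, 0, 0]},
    {"offset": [0.105, 0, -0.015], "dr": [0, 0, 0]},
    {"offset": [0.12, 0, -0.02], "dr": [0, 0, 0]},
    {"offset": [0.135, 0, -0.02], "dr": [0, 0, 0]},
    {"offset": [0.145, 0, -0.02], "dr": [0, 0, 0]},
    {"offset": [0.15, 0, -0.02], "dr": [0, 0, 0]},
    {"offset": [0.15, 0, -0.02], "dr": [0, 0, 0]},
    {"offset": [0.15, 0, -0.02], "dr": [0, 0, 0]}
  ]
}}

```text
time_s: 11.18
position: [0.4443, -0.0887, 0.2127]
tcp_rot: [[-0.992, 0.124, 0.0], [0.124, 0.992, -0.0], [-0.0, -0.0, -1.0]]
force: [-0.4, -0.5, -0.5]
opening: 0.006
grasp_force: 0.0
```

Run:
```python
from h import *
from rig import bot,viewer
s=bot.read_state(); print(s["time_s"],s["position"],s["force"])
d=viewer.capture("top"); e=viewer.capture("scene")
cv2.imwrite("pics/h.png",np.hstack([cv2.resize(d["color"],(390,260)),cv2.resize(e["color"][120:340,230:560],(390,260))])[...,::-1])
```

```text
11.1833 [ 0.44430109 -0.08867593  0.21271108] [-0.40540918 -0.53634792 -0.46175485]
```

View pics/h.png

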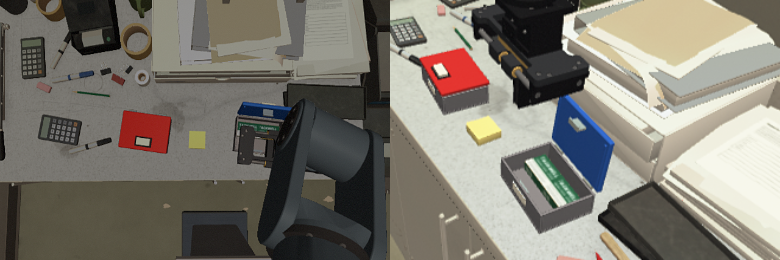

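The blue lid stands open, the red lid is shut and the arm is clear. I'll move the gripper aside so that it does not hang over the tray, then hand in.

Emit:
{"op": "servo_tool", "data": {
  "targets": [
    {"offset": [0, 0.01, -0.01], "dr": [0, 0, 0]},
    {"offset": [0, 0.03, -0.02], "dr": [0, 0, 0]},
    {"offset": [0, 0.055, -0.02], "dr": [0, 0, 0]},
    {"offset": [0, 0.08, -0.02], "dr": [0, 0, 0]},
    {"offset": [0, 0.105, -0.02], "dr": [0, 0, 0]},
    {"offset": [0, 0.13, -0.02], "dr": [0, 0, 0]},
    {"offset": [0, 0.15, -0.02], "dr": [0, 0, 0]},
    {"offset": [0, 0.16, -0.02], "dr": [0, 0, 0]},
    {"offset": [0, 0.16, -0.02], "dr": [0, 0, 0]},
    {"offset": [0, 0.16, -0.02], "dr": [0, 0, 0]},
    {"offset": [0, 0.16, -0.02], "dr": [0, 0, 0]}
  ]
}}

```text
time_s: 12.2
position: [0.4639, 0.0695, 0.2327]
tcp_rot: [[-0.992, 0.124, -0.0], [0.124, 0.992, -0.001], [0.0, -0.001, -1.0]]
force: [0.2, 0.0, -0.3]
opening: 0.006
grasp_force: 0.0
```

```bash
python3 -c "
from rig import ticket
print(ticket.hand_in())"
```

```text
the job is handed in; nothing more can be done
None
```

The blue-lid case stands fully open by itself with the staples in reach, after a slow rise against the fingers; the red lid stayed shut, the arm is clear, and the job was handed in at about 12 s.

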